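# Switch on a loose work lamp braced against the bench stop

## Robot

A 6-joint arm with a two-finger parallel gripper is mounted at the origin on the work surface. World frame = base frame: x ahead of the robot, y to its left, z up, the work surface at z = 0. Lengths are in m, angles in rad, forces in N, time in s.
With the tool pointing down it reaches from about 0.425 to 0.95 m from the base axis. Payload 3.5 kg.
Tool frame: the origin (TCP) lies midway between the tips of the shut fingers; the grasp point (between the pads) lies 19 mm behind it; z points along the fingers, y is the line along which they close (so a half turn about z gives the same grasp; the last joint's range is limited). The gripper opens to 85 mm and grips with 20 to 120 N. Pads are 22 mm wide; open, the fingers measure 114 mm over their backs; the gripper's body (76 mm by 85 mm) begins 54 mm behind the grasp point. The pads swing forward as they close: fully open they stand 13 mm farther back than shut.
Start: joints at [1.138, 0.286, 1.577, -0, 1.279, -0.15], TCP at [0.188, 0.648, 0.231] pointing down, gripper open.
Joint ranges: [-2.77, 2.77], [-0.9, 2.22], [0.21, 2.48], [-1.53, 4.67], [0.24, 2.81], [-2.84, 2.84]. Speed limits (rad/s): [2.79, 2.79, 3.14, 3.14, 3.14, 3.14].

## Interface

Orientations are given as a unit quaternion [x, y, z, w].
In Python, from plant import * gives the robot as it stands.
- The arm moves only by the tool move_arm, never from a script. Its argument "moves" is a list of rows, each a list of 3 entries, a list of its own where there are three numbers: the opening, from 0 (shut) to 1 (fully open), then the shift along the tool's x, y, z in m, then the turn, a rotation vector about the tool's x, y, z in rad. A call has exactly 10 rows; each row shifts and turns the commanded pose from where the row before left it, along the tool's axes as they then stand; what a row does not reach is not made up. A row lasts 1/12 s, in which the tool goes at most 41.7 mm and 7.16 degrees, less where a joint would pass 70% of its speed; a pose out of reach is approached as far as the arm can. A call is refused whole if a number of a shift passes 0.0417 or a number of a turn 0.125, either way. A call with a gripper value outside its range is refused whole. The fingers move at their own pace and stop on an object; "grip_force" is the grip in N (left out, the last holds). Time passes only in rows, so rows that do not move let the fingers close, or fill a call up. It gives the time, the measured TCP pose, the force, the opening and the grip force at its end, in the units of the state.
- get_state(): the state, without advancing time (a new reading comes with each control period).
- read_camera(name): name is "scene" or "top" or "wrist"; returns the picture (384x512x3 uint8, red, green, blue); there is no depth.
- camera_params(name): a dict with "fx", "fy", "cx", "cy" (pixels), "rvec" (rotation vector, rad) and "tvec" (3), from world to camera coordinates, as OpenCV has them; the wrist camera has in their place "tool_from_camera" (4x4, takes a point from camera to tool coordinates, whose origin is the TCP and whose axes are the flange's). Camera axes: x right, y down, z forward; pixel columns grow to the right and rows downward; lengths in m; the calibration is good to about 2 mm. A picture is of the moment at which its call begins: read the wrist's pose just before it. camera_params takes no time and is no camera call.
- sign_off(): hands the job in; it is judged then, once.
The state is a dict: "time": time; "qpos": joint angles; "dq": joint speeds; "joint_efforts": joint torques, N m; "eef_pos": TCP position; "tcp_rot": TCP orientation; "contact_force": force on the tool from outside, world axes, zero at the start; "wrist_torque": the same for the moment, N m; "opening": opening from 0.0 (shut) to 1.0 (fully open); "finger_force": force on a finger pad.
Only numpy, scipy, OpenCV 4.12 (cv2) and the standard library are available. Lean on these libraries where they do the work, as an engineer would, in place of code of your own. Each camera call takes 0.05 s, during which the arm holds its last target. There are 200 camera calls.

## Task

Check a work lamp before it is packed: slide it along the bench, with its switch still out, until its plain end sits square and flat against the buffer plate of the steel bench stop. Then, with the lamp braced there, push the switch on its other end fully in and leave the lamp lying there, switched on. Press gently rather than ramming it, keep the lamp flat on the bench, and leave the other goods where they are.

Things in the scene. Friction and masses are not known exactly. Their poses are not given: they have to be found in the camera images.
- stop: Immovable steel bracket, 240 mm wide, 60 high. Origin: on the bench, mid-face. x points into it (the way to push; within 0.2 rad of world +y), y along its face (at x = 0), z up. In front of it, on two rods, is clamped a flat dark buffer plate 220 mm wide, z 3 to 53 mm, rigid and square to x; the lamp meets this. Its face is 8 to 30 mm before the bracket's, not reported: feel for it.
- lamp: Loose work lamp on its back: black box 150 (x) by 90 (y) by 50 mm, white LED grid on top, 0.25 to 0.45 kg; too wide to grip, slides at about 1.5 to 5 N. Origin: centre of underside; z up. Plain end at x = +75 mm, switch end at x = -75 mm. It starts with the plain end some 80 to 165 mm short of the bracket, facing it, up to 0.5 rad out of square and 30 mm off the middle.
- lamp_back (a point): Middle of the lower edge of the lamp's plain end (lamp x = +75 mm, at bench height); this end goes against the stop.
- button_face (a point): Centre of the outer face of the lamp's push-in switch, a grey block 32 mm wide (lamp y), 24 mm high, its centre 27 mm above the lamp's underside. It moves along lamp x: out, its face is 17 mm proud of the lamp's end (lamp x = -92 mm); fully in, 7 mm proud (-82 mm). The end is flat and clear for 29 mm either side of it.
- button (a joint): Travel of the switch in m: 0 is out (off), 0.010 is fully in (on). It resists with a steady 9 N or so over the whole travel, then stops hard; it has no return spring and stays where it is left. 9 N is more than the lamp's sliding friction, so an unbraced lamp slides away instead.
- box_a: Black and blue retail box 130 x 70 x 60 mm beside the lamp's way, on the side far from the robot; loose, leave alone. Origin: centre of its underside.
- box_b: Blue and black retail box 100 x 70 x 75 mm beside the stop, on the robot's side; loose, leave alone. Origin: centre of its underside.
- tape: Roll of packing tape lying flat, 100 mm across, 48 mm high; loose, leave alone. Origin: centre of its underside.
- can: Can 66 mm across, 120 mm high; loose, leave alone. Origin: centre of its underside.
- mug: White mug 80 mm across, 90 mm high; loose, leave alone. Origin: centre of its underside.
- charger: White charger brick 110 x 55 x 35 mm; loose, leave alone. Origin: centre of its underside.
- torch: Torch standing on its head, 54 mm across, 140 mm high; loose, leave alone. Origin: centre of its underside.

How it is judged:
On the way, in this order (a step that is already met when the one before it is completed fails the run):
1. the lamp's plain end bears square on the stop, the switch still out (x of lamp_back in the frame of stop above -0.036 m and y of lamp_back in the frame of stop between -0.08 and 0.08 m and angle between the x axis of lamp and the x axis of stop, either way round below 0.1 rad and angle between lamp's own z axis and vertical below 0.1 rad and value of joint button below 0.004 m and contact force between lamp and stop above 1 N), for 0.02 s.
2. the switch is pushed fully in while the lamp bears on the stop (x of lamp_back in the frame of stop above -0.036 m and y of lamp_back in the frame of stop between -0.08 and 0.08 m and angle between the x axis of lamp and the x axis of stop, either way round below 0.1 rad and angle between lamp's own z axis and vertical below 0.1 rad and value of joint button above 0.0085 m and contact force between lamp and stop above 2 N), for 0.02 s.
At the end, for the whole second after the job is handed in: The switch is in by more than 8.5 of its 10 mm; the lamp lies flat and at rest, its plain end still at the buffer plate (no more than 38 mm short of the bracket's face), within 0.12 rad of square to it and within 80 mm of its middle (x of lamp_back in the frame of stop above -0.038 m and y of lamp_back in the frame of stop between -0.08 and 0.08 m and angle between the x axis of lamp and the x axis of stop, either way round below 0.12 rad and angle between lamp's own z axis and vertical below 0.1 rad and value of joint button above 0.0085 m and linear speed of lamp below 0.01 m/s); the robot touches nothing.
It fails at once if the lamp is rammed: the fingers press on it, or it presses on the stop, with more than 50 N (contact force between the fingers and lamp above 50 N or contact force between lamp and stop above 50 N).
It fails at once if the lamp is tipped or lifted off the bench (angle between lamp's own z axis and vertical above 0.3 rad or height (world z) of lamp above 0.03 m).
It fails at once if other goods on the bench are shifted by more than 25 mm (distance of any of box_a, box_b, tape, can, mug, charger, torch from where it was at the start of the episode above 0.025 m).
It also fails if it takes over 51 s, if anything falls off the work surface, if the arm or the gripper's body presses on something with over 40 N, if the wrist force passes 120 N, or if a joint passes its speed limit or range.

## Working session

There is one attempt and no reset: what is moved stays moved. The work goes in short steps, Python scripts to look and compute and a tool call to move; the robot and the scene stay as the last step left them, time stands still between calls to the robot, and variables do not carry over. Pictures are saved under pics/ and viewed, at most 10 in all, crops included, and the job is handed in when it is done.

Besides the shell and the picture viewer there is one more tool, called after ">>>" by a JSON object that holds its "method" and its "body", one argument or row to a line. move_arm: Moves the arm, as the interface text tells. Its arguments: {"type":"object","properties":{"moves":{"type":"array"},"grip_force":{"type":"number"}},"required":["moves"]}

```bash
mkdir -p pics; ls
python3 - <<'E'
from plant import *
import cv2
s=get_state(); print(s['time'],s['eef_pos'],s['tcp_rot'],s['contact_force'])
for n in('scene','top'):
    im=read_camera(n); cv2.imwrite(f'pics/{n}0.png',im[:,:,::-1]); print(n,camera_params(n))
E
```

```text
pics
0.0 [0.18805528 0.6475823  0.22993481] [ 1.40946051e-01  9.90016562e-01 -1.14172085e-03 -3.38774280e-04] [ 0.06210893 -0.64425107  0.19604035]
scene {'fx': 420.38475269854627, 'fy': 420.38475269854627, 'cx': 257.70282158509457, 'cy': 186.37171639986462, 'rvec': array([ 1.0687794 ,  2.38670438, -1.05277035]), 'tvec': array([ 0.34312742, -0.24146428,  1.68559661])}
top {'fx': 475.87749215886714, 'fy': 475.87749215886714, 'cx': 250.9248789087111, 'cy': 187.83372892318368, 'rvec': array([ 2.11035781, -2.13840336,  0.16579354]), 'tvec': array([0.04343564, 0.54617898, 1.2993063 ])}
```

View pics/top0.png

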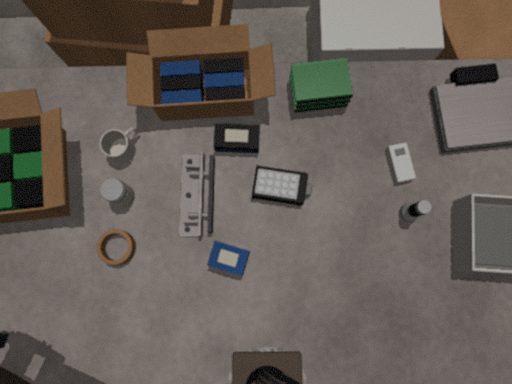

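View pics/scene0.png

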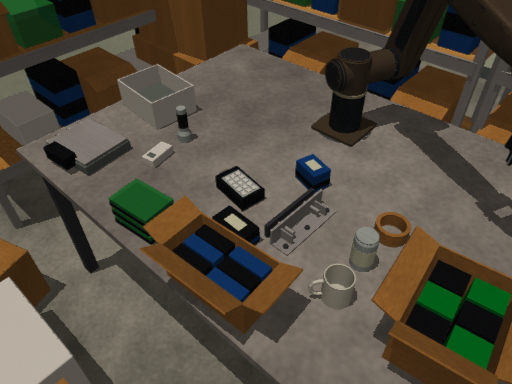

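The top view shows the lamp at about (280,185) with its switch on the right at (309,188). The stop is at (195,195) with its dark plate at x≈211, box_a at (237,138) and box_b at (229,259). Next I measure them with masks.

```bash
cat > h.py <<'E'
import numpy as np, cv2
from plant import *
def ray(n,uv,z):
    p=camera_params(n);R=cv2.Rodrigues(p['rvec'])[0];c=-R.T@p['tvec']
    uv=np.atleast_2d(uv).astype(float)
    d=np.c_[(uv[:,0]-p['cx'])/p['fx'],(uv[:,1]-p['cy'])/p['fy'],np.ones(len(uv))]@R
    return c+d*((z-c[2])/d[:,2])[:,None]
def lamp(im,roi=None):
    g=im.max(2).astype(np.uint8); m=(g<45).astype(np.uint8)
    w=(g>150).astype(np.uint8)
    return g,m,w
E
python3 - <<'E'
from h import *
im=cv2.imread('pics/top0.png')
c=im[120:280,170:330]; cv2.imwrite('pics/crop.png',cv2.resize(c,(800,800),interpolation=cv2.INTER_CUBIC)[:600])
g=cv2.cvtColor(im,cv2.COLOR_BGR2GRAY)
print(g[185,245:320]); 
def blobs(m,name,z):
    for k in cv2.findContours(m.astype(np.uint8),cv2.RETR_EXTERNAL,cv2.CHAIN_APPROX_NONE)[0]:
        if cv2.contourArea(k)<60: continue
        b=cv2.boundingRect(k)
        if not(165<b[0]<320 and 110<b[1]<285): continue
        r=cv2.minAreaRect(k); P=ray('top',cv2.boxPoints(r),z); print(name,np.round(r[0],1),np.round(r[1],1),round(r[2],1),np.round(P[:,:2],3).tolist(),'c',np.round(P.mean(0)[:2],3))
blobs(g<38,'dark',.05)
L=np.zeros_like(g);L[160:210,245:312]=g[160:210,245:312]
blobs(cv2.morphologyEx((L>110).astype(np.uint8),cv2.MORPH_CLOSE,np.ones((5,5))),'grid',.05)
h=cv2.cvtColor(im,cv2.COLOR_BGR2HSV); blobs((h[...,1]>130)&(h[...,0]>95),'blue',.075)
S=np.zeros_like(g);S[145:245,176:206]=g[145:245,176:206]
blobs(S>105,'stop',.03)
E
```

```text
[112 110 114 111 113 114 110  93  53  44  84 132 148 154 149 146 151 151
 150 148 143 144 146 146 150 152 148 146 146 145 155 160 163 165 160 153
 142 156 167 166 166 166 157 152 147 162 167 167 167 165 161 154 137 103
  55  39  34  31  35  38  35  63  95 108 108 108 107 105 109 109 114 118
 116 119 117]
dark [282.6 196.3] [27.9 58.2] 70.6 [[0.532, 0.037], [0.585, -0.119], [0.51, -0.142], [0.457, 0.012]] c [ 0.521 -0.053]
dark [236.2 138.1] [43.  27.6] 2.6 [[0.655, 0.14], [0.737, 0.137], [0.729, 0.013], [0.648, 0.018]] c [0.692 0.077]
grid [306. 201.] [16. 10.] 90.0 [[0.529, -0.105], [0.529, -0.133], [0.484, -0.131], [0.484, -0.103]] c [ 0.507 -0.118]
grid [277.5 184.5] [49. 65.] 90.0 [[0.627, 0.052], [0.624, -0.133], [0.484, -0.128], [0.486, 0.053]] c [ 0.555 -0.039]
blue [228. 258.] [35.5 24.5] 16.7 [[0.333, 0.155], [0.396, 0.137], [0.367, 0.044], [0.305, 0.064]] c [0.35 0.1 ]
stop [190.5 194.5] [99. 29.] 90.0 [[0.68, 0.254], [0.678, 0.169], [0.391, 0.168], [0.392, 0.249]] c [0.535 0.21 ]
```

View pics/crop.png

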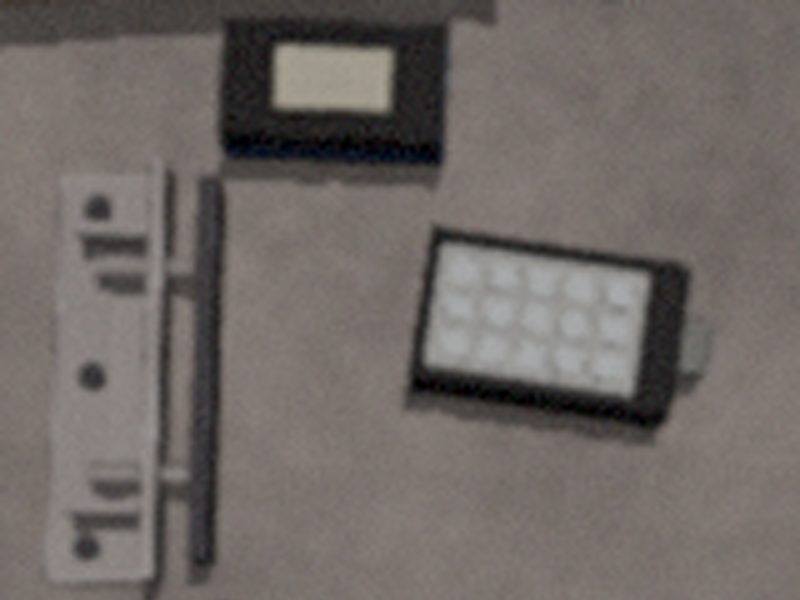

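The zoomed crop shows the lamp's top corners at about (437,230), (687,265), (658,425) and (413,385). The plate's face edge runs (222,180)→(210,565), and the switch is at (697,345).

Run:
```python
from h import *
C=lambda l:np.array(l)/5+[169.6,119.6]
for n,l,z in[('lamp',[(437,230),(687,265),(658,425),(413,385)],.05),('grid',[(440,242),(650,270),(636,397),(422,370)],.05),('plate',[(222,180),(210,565)],.053),('brkt',[(163,165),(150,580)],.06),('btn',[(712,347)],.035),('boxa',[(225,20),(448,25),(440,160),(225,155)],.06)]:
    P=ray('top',C(l),z)[:,:2]; d=P[1%len(P)]-P[0]; print(n,np.round(P,3).tolist(),'c',np.round(P.mean(0),3),'ang',np.round(np.arctan2(d[1],d[0]),3), [round(np.linalg.norm(P[(i+1)%len(P)]-P[i]),3) for i in range(len(P))])
from scipy.spatial.transform import Rotation as R
print(R.from_quat(get_state()['tcp_rot']).as_matrix().round(3)); p=camera_params('wrist');print(p)
```

```text
lamp [[0.61, 0.018], [0.588, -0.123], [0.496, -0.104], [0.521, 0.033]] c [ 0.554 -0.044] ang -1.729 [np.float64(0.143), np.float64(0.093), np.float64(0.139), np.float64(0.09)]
grid [[0.603, 0.017], [0.585, -0.102], [0.513, -0.092], [0.53, 0.028]] c [ 0.558 -0.038] ang -1.722 [np.float64(0.12), np.float64(0.073), np.float64(0.121), np.float64(0.074)]
plate [[0.641, 0.14], [0.421, 0.147]] c [0.531 0.144] ang 3.113 [np.float64(0.22), np.float64(0.22)]
brkt [[0.648, 0.173], [0.413, 0.179]] c [0.531 0.176] ang 3.117 [np.float64(0.236), np.float64(0.236)]
btn [[0.543, -0.138]] c [ 0.543 -0.138] ang 0.0 [np.float64(0.0)]
boxa [[0.733, 0.138], [0.728, 0.01], [0.649, 0.016], [0.654, 0.138]] c [0.691 0.076] ang -1.611 [np.float64(0.128), np.float64(0.08), np.float64(0.122), np.float64(0.08)]
[[-0.96   0.279 -0.001]
 [ 0.279  0.96  -0.002]
 [ 0.    -0.002 -1.   ]]
{'fx': 298.9705374378092, 'fy': 298.9705374378092, 'cx': 257.9541426485062, 'cy': 194.6545955445955, 'tool_from_camera': array([[-5.75013458e-04, -9.62477346e-01, -2.71361433e-01,
         6.82043562e-02],
       [ 9.99999703e-01, -4.14116304e-04, -6.50187184e-04,
        -4.89787828e-05],
       [ 5.13415241e-04, -2.71361727e-01,  9.62477298e-01,
        -1.43383355e-01],
       [ 0.00000000e+00,  0.00000000e+00,  0.00000000e+00,
         1.00000000e+00]])}
```

>>> {"method": "move_arm", "body": {
  "moves": [
    [0.6, [-0.035, -0.021, 0], [0, 0, 0]],
    [0.6, [-0.035, -0.021, 0], [0, 0, 0]],
    [0.6, [-0.035, -0.021, 0], [0, 0, 0]],
    [0.6, [-0.035, -0.021, 0], [0, 0, 0]],
    [0.6, [-0.035, -0.021, 0], [0, 0, 0]],
    [0.6, [-0.035, -0.021, 0], [0, 0, 0]],
    [0.6, [-0.035, -0.021, 0], [0, 0, 0]],
    [0.6, [-0.035, -0.021, 0], [0, 0, 0]],
    [0.6, [-0.035, -0.021, 0], [0, 0, 0]],
    [0.6, [-0.035, -0.021, 0], [0, 0, 0]]
  ]
}}

```text
time: 0.93
eef_pos: [0.4665, 0.3471, 0.2309]
tcp_rot: [0.141, 0.99, -0.0, -0.0]
contact_force: [-0.3, 1.2, -0.1]
opening: 0.599
finger_force: 0.0
```

>>> {"method": "move_arm", "body": {
  "moves": [
    [0.6, [-0.018, -0.037, 0], [0, 0, 0]],
    [0.6, [-0.018, -0.037, 0], [0, 0, 0]],
    [0.6, [-0.018, -0.037, 0], [0, 0, 0]],
    [0.6, [-0.018, -0.037, 0], [0, 0, 0]],
    [0.6, [-0.018, -0.037, 0], [0, 0, 0]],
    [0.6, [-0.018, -0.037, 0], [0, 0, 0]],
    [0.6, [-0.018, -0.037, 0], [0, 0, 0]],
    [0.6, [-0.018, -0.037, 0], [0, 0, 0]],
    [0.6, [-0.018, -0.037, 0], [0, 0, 0]],
    [0.6, [-0.018, -0.037, 0], [0, 0, 0]]
  ]
}}

```text
time: 1.77
eef_pos: [0.535, -0.0586, 0.231]
tcp_rot: [0.141, 0.99, 0.0, -0.0]
contact_force: [0.7, 1.4, -0.2]
opening: 0.6
finger_force: 0.0
```

>>> {"method": "move_arm", "body": {
  "moves": [
    [0.6, [0, 0, 0], [0, 0, 0.12]],
    [0.6, [0, 0, 0], [0, 0, 0.12]],
    [0.6, [0, 0, 0], [0, 0, 0.12]],
    [0.6, [0, 0, 0], [0, 0, 0.12]],
    [0.6, [0, 0, 0], [0, 0, 0.12]],
    [0.6, [0, 0, 0], [0, 0, 0.12]],
    [0.6, [0, 0, 0], [0, 0, 0.12]],
    [0.6, [0, 0, 0], [0, 0, 0.12]],
    [0.6, [0, 0, 0], [0, 0, 0.12]],
    [0.6, [0, 0, 0], [0, 0, 0.12]]
  ]
}}

```text
time: 2.6
eef_pos: [0.535, -0.0566, 0.2307]
tcp_rot: [0.677, 0.736, -0.0, -0.001]
contact_force: [0.3, -0.7, 0.4]
opening: 0.598
finger_force: 0.0
```

>>> {"method": "move_arm", "body": {
  "moves": [
    [0.6, [0, 0, 0], [0, 0, 0.124]],
    [0.6, [0, 0, 0], [0, 0, 0.124]],
    [0.6, [-0.02, 0, 0], [0, 0, 0]],
    [0.6, [-0.02, 0, 0], [0, 0, 0]],
    [0.6, [-0.02, 0, 0], [0, 0, 0]],
    [0.6, [-0.02, 0, 0], [0, 0, 0]],
    [0.6, [-0.02, 0, 0], [0, 0, 0]],
    [0.6, [-0.02, 0, 0], [0, 0, 0]],
    [0.6, [0, 0, 0], [0, 0, 0]],
    [0.6, [0, 0, 0], [0, 0, 0]]
  ]
}}

```text
time: 3.43
eef_pos: [0.5159, -0.1756, 0.2308]
tcp_rot: [0.762, 0.648, -0.0, -0.001]
contact_force: [0.8, 0.6, 0.9]
opening: 0.599
finger_force: 0.0
```

```bash
cat >> h.py <<'E'
from scipy.spatial.transform import Rotation as Ro
def wray(s,uv,z):
    p=camera_params('wrist');T=p['tool_from_camera'];Rt=Ro.from_quat(s['tcp_rot']).as_matrix()
    uv=np.atleast_2d(uv).astype(float)
    d=np.c_[(uv[:,0]-p['cx'])/p['fx'],(uv[:,1]-p['cy'])/p['fy'],np.ones(len(uv))]@(Rt@T[:3,:3]).T
    c=s['eef_pos']+Rt@T[:3,3]
    return c+d*((z-c[2])/d[:,2])[:,None]
def wpix(s,P):
    p=camera_params('wrist');T=p['tool_from_camera'];Rt=Ro.from_quat(s['tcp_rot']).as_matrix()
    q=((np.atleast_2d(P)-s['eef_pos'])@Rt-T[:3,3])@T[:3,:3]
    return np.c_[q[:,0]/q[:,2]*p['fx']+p['cx'],q[:,1]/q[:,2]*p['fy']+p['cy']]
E
python3 - <<'E'
from h import *
s=get_state(); im=read_camera('wrist'); cv2.imwrite('pics/w1.png',im[:,:,::-1])
print(Ro.from_quat(s['tcp_rot']).as_matrix().round(3))
E
```

```text
[[ 0.161  0.987 -0.001]
 [ 0.987 -0.161  0.001]
 [ 0.001 -0.001 -1.   ]]
```

View pics/w1.png

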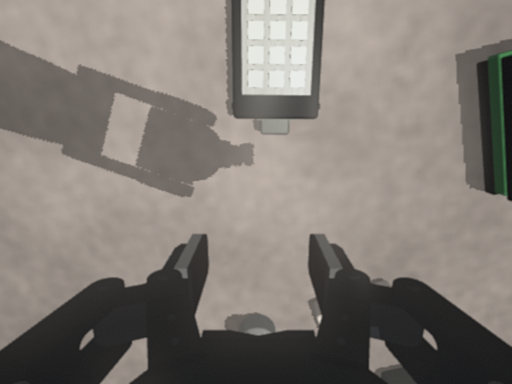

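The wrist view shows the lamp's switch end from (232,116) to (318,117) and the switch at (259–289, 120–133). Both are well ahead of the fingers.

Run:
```python
from h import *
s=get_state(); im=cv2.imread('pics/w1.png'); g=cv2.cvtColor(im,cv2.COLOR_BGR2GRAY)
P=wray(s,[(232,116),(318,117),(325,0),(235,0)],.05); R=Ro.from_quat(s['tcp_rot']).as_matrix()
print('world',P.round(3)[:,:2].tolist(),'\ntool',((P-s['eef_pos'])@R).round(4)[:,:2].tolist())
m=np.zeros_like(g);m[:112,225:330]=g[:112,225:330]>120
k=max(cv2.findContours(cv2.morphologyEx(m,cv2.MORPH_CLOSE,np.ones((9,9))),0,1)[0],key=cv2.contourArea)
h=k[:,0][(k[:,0,1]>5)&(k[:,0,1]<88)]
for side in(h[h[:,0]<275],h[h[:,0]>275]):
    f=np.polyfit(side[:,1],side[:,0],1); Q=(wray(s,[(np.polyval(f,85),85),(np.polyval(f,10),10)],.05)-s['eef_pos'])@R
    d=Q[1]-Q[0]; print('edge tool',Q.round(4)[:,:2].tolist(),'yaw err',np.arctan2(d[1],d[0]).round(3))
B=(wray(s,[(274,127)],.035)-s['eef_pos'])@R; print('btn',B.round(4))
```

```text
world [[0.5, -0.108], [0.589, -0.124], [0.607, -0.018], [0.522, -0.004]] 
tool [[0.0628, -0.0267], [0.0617, 0.0636], [0.1696, 0.0644], [0.1696, -0.0213]]
edge tool [[0.0934, -0.0168], [0.1612, -0.0157]] yaw err 0.016
edge tool [[0.0934, 0.0731], [0.1611, 0.0688]] yaw err -0.064
btn [[0.0507 0.0183 0.1959]]
```

>>> {"method": "move_arm", "body": {
  "moves": [
    [0.6, [0, 0.0185, 0.015], [0, 0, 0]],
    [0.6, [0, 0, 0.03], [0, 0, 0]],
    [0.6, [0, 0, 0.03], [0, 0, 0]],
    [0.6, [0, 0, 0.03], [0, 0, 0]],
    [0.6, [0, 0, 0.03], [0, 0, 0]],
    [0.6, [0, 0, 0.03], [0, 0, 0]],
    [0.6, [0, 0, 0.03], [0, 0, 0]],
    [0.6, [0, 0, 0.02], [0, 0, 0]],
    [0.6, [0.02, 0, 0], [0, 0, 0]],
    [0.6, [0.01, 0, 0], [0, 0, 0]]
  ]
}}

```text
time: 4.32
eef_pos: [0.5379, -0.1457, 0.0141]
tcp_rot: [0.761, 0.649, -0.001, -0.002]
contact_force: [0.1, 0.3, 0.4]
opening: 0.6
finger_force: 0.0
```

Run:
```python
from h import *
s=get_state(); im=read_camera('wrist'); cv2.imwrite('pics/w2.png',im[:,:,::-1]); print(s['eef_pos'],s['contact_force'])
```

```text
[ 0.53789761 -0.14571107  0.01407216] [0.07011    0.25411027 0.43853458]
```

View pics/w2.png

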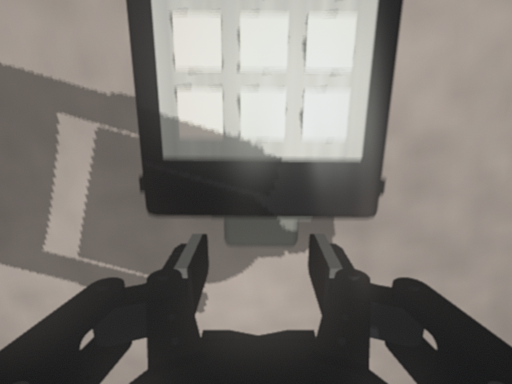

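>>> {"method": "move_arm", "body": {
  "moves": [
    [0.6, [0.005, 0, 0], [0, 0, 0]],
    [0.6, [0.004, 0, 0], [0, 0, 0]],
    [0.6, [0.003, 0, 0], [0, 0, 0]],
    [0.6, [0.003, 0, 0], [0, 0, 0]],
    [0.6, [0.003, 0, 0], [0, 0, 0]],
    [0.6, [0.003, 0, 0], [0, 0, 0]],
    [0.6, [0.003, 0, 0], [0, 0, 0]],
    [0.6, [0.004, 0, 0], [0, 0, 0]],
    [0.6, [0.005, 0, 0], [0, 0, 0]],
    [0.6, [0.005, 0, 0], [0, 0, 0]]
  ]
}}

```text
time: 5.2
eef_pos: [0.5459, -0.1112, 0.0169]
tcp_rot: [0.761, 0.648, 0.0, 0.001]
contact_force: [-1.0, -4.2, 2.1]
opening: 0.602
finger_force: 1.8
```

>>> {"method": "move_arm", "body": {
  "moves": [
    [0.6, [0.005, 0, 0], [0, 0, -0.013]],
    [0.6, [0.005, 0, 0], [0, 0, -0.013]],
    [0.6, [0.005, 0, 0], [0, 0, -0.013]],
    [0.6, [0.005, 0, 0], [0, 0, -0.013]],
    [0.6, [0.005, 0, 0], [0, 0, -0.013]],
    [0.6, [0.005, 0, 0], [0, 0, -0.013]],
    [0.6, [0.005, 0, 0], [0, 0, -0.013]],
    [0.6, [0.005, 0, 0], [0, 0, -0.013]],
    [0.6, [0.005, 0, 0], [0, 0, -0.013]],
    [0.6, [0.004, 0, 0], [0, 0, -0.013]]
  ]
}}

```text
time: 6.03
eef_pos: [0.5505, -0.0616, 0.0163]
tcp_rot: [0.717, 0.697, 0.0, -0.0]
contact_force: [0.5, -3.4, 1.7]
opening: 0.601
finger_force: 1.5
```

Run:
```python
from h import *
s=get_state(); im=read_camera('top'); cv2.imwrite('pics/top2.png',cv2.resize(im[120:240,170:330,::-1],(800,600),interpolation=cv2.INTER_CUBIC)); print(s['eef_pos'],s['contact_force'])
```

```text
[ 0.55046722 -0.06162355  0.01629901] [ 0.52954455 -3.36932944  1.67403844]
```

View pics/top2.png

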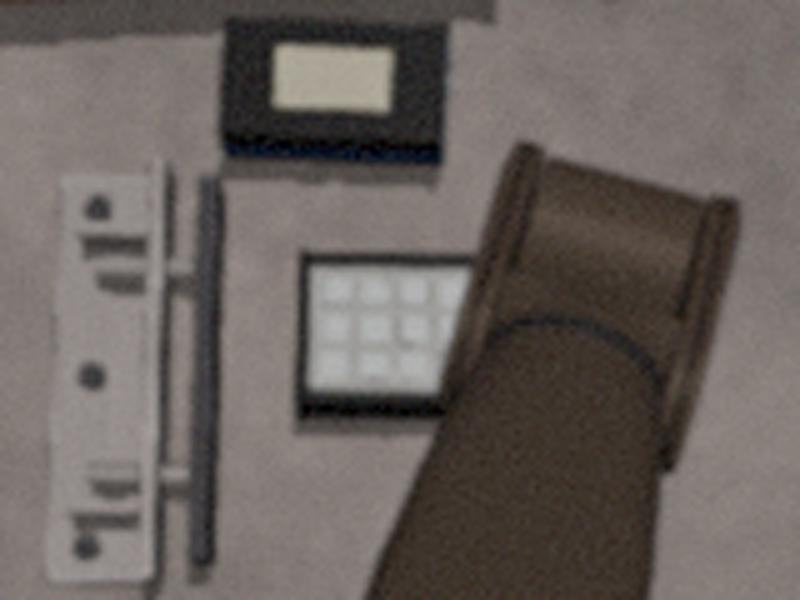

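The lamp now faces the plate square. Its end is at px x≈300 and the plate edge at ≈217, so about 44 mm remains.

>>> {"method": "move_arm", "body": {
  "moves": [
    [0.6, [0.005, 0, 0], [0, 0, 0]],
    [0.6, [0.005, 0, 0], [0, 0, 0]],
    [0.6, [0.005, 0, 0], [0, 0, 0]],
    [0.6, [0.005, 0, 0], [0, 0, 0]],
    [0.6, [0.004, 0, 0], [0, 0, 0]],
    [0.6, [0.003, 0, 0], [0, 0, 0]],
    [0.6, [0.002, 0, 0], [0, 0, 0]],
    [0.6, [0.002, 0, 0], [0, 0, 0]],
    [0.6, [0.001, 0, 0], [0, 0, 0]],
    [0.6, [0.001, 0, 0], [0, 0, 0]]
  ]
}}

```text
time: 6.92
eef_pos: [0.5511, -0.029, 0.0161]
tcp_rot: [0.718, 0.696, -0.0, -0.0]
contact_force: [0.3, -1.9, -0.9]
opening: 0.6
finger_force: 1.0
```

>>> {"method": "move_arm", "body": {
  "moves": [
    [0.6, [0.0008, 0, 0], [0, 0, 0]],
    [0.6, [0.0008, 0, 0], [0, 0, 0]],
    [0.6, [0.0008, 0, 0], [0, 0, 0]],
    [0.6, [0.0008, 0, 0], [0, 0, 0]],
    [0.6, [0.0008, 0, 0], [0, 0, 0]],
    [0.6, [0.0005, 0, 0], [0, 0, 0]],
    [0.6, [0.0005, 0, 0], [0, 0, 0]],
    [0.6, [0.0005, 0, 0], [0, 0, 0]],
    [0.6, [0.0005, 0, 0], [0, 0, 0]],
    [0.6, [0.0005, 0, 0], [0, 0, 0]]
  ]
}}

```text
time: 7.75
eef_pos: [0.5516, -0.0227, 0.0163]
tcp_rot: [0.718, 0.696, -0.0, -0.0]
contact_force: [0.6, -0.9, -0.8]
opening: 0.601
finger_force: 0.7
```

>>> {"method": "move_arm", "body": {
  "moves": [
    [0.6, [0.0007, 0, 0], [0, 0, 0]],
    [0.6, [0.0007, 0, 0], [0, 0, 0]],
    [0.6, [0.0007, 0, 0], [0, 0, 0]],
    [0.6, [0.0005, 0, 0], [0, 0, 0]],
    [0.6, [0.0005, 0, 0], [0, 0, 0]],
    [0.6, [0.0005, 0, 0], [0, 0, 0]],
    [0.6, [0.0005, 0, 0], [0, 0, 0]],
    [0.6, [0.0005, 0, 0], [0, 0, 0]],
    [0.6, [0, 0, 0], [0, 0, 0]],
    [0.6, [0, 0, 0], [0, 0, 0]]
  ]
}}

```text
time: 8.58
eef_pos: [0.5518, -0.018, 0.0164]
tcp_rot: [0.718, 0.696, 0.0, -0.0]
contact_force: [0.3, -0.1, 0.1]
opening: 0.598
finger_force: 0.4
```

>>> {"method": "move_arm", "body": {
  "moves": [
    [0.6, [0.0007, 0, 0], [0, 0, 0]],
    [0.6, [0.0007, 0, 0], [0, 0, 0]],
    [0.6, [0.0005, 0, 0], [0, 0, 0]],
    [0.6, [0.0005, 0, 0], [0, 0, 0]],
    [0.6, [0.0005, 0, 0], [0, 0, 0]],
    [0.6, [0.0005, 0, 0], [0, 0, 0]],
    [0.6, [0.0005, 0, 0], [0, 0, 0]],
    [0.6, [0.0005, 0, 0], [0, 0, 0]],
    [0.6, [0.0005, 0, 0], [0, 0, 0]],
    [0.6, [0.0005, 0, 0], [0, 0, 0]]
  ]
}}

```text
time: 9.42
eef_pos: [0.5526, -0.0158, 0.0167]
tcp_rot: [0.716, 0.698, -0.002, 0.003]
contact_force: [0.4, -15.0, -2.3]
opening: 0.605
finger_force: 7.0
```

>>> {"method": "move_arm", "body": {
  "moves": [
    [0.6, [0, 0, 0], [0, 0, 0]],
    [0.6, [-0.003, 0, 0], [0, 0, 0]],
    [0.6, [-0.005, 0, 0], [0, 0, 0]],
    [0.6, [-0.01, 0, 0], [0, 0, 0]],
    [0.6, [-0.012, 0, 0], [0, 0, 0]],
    [0.6, [-0.012, 0, 0], [0, 0, 0]],
    [0, [0, 0, 0], [0, 0, 0]],
    [0, [0, 0, 0], [0, 0, 0]],
    [0, [0, 0, 0], [0, 0, 0]],
    [0, [0, 0, 0], [0, 0, 0]]
  ]
}}

```text
time: 10.25
eef_pos: [0.5505, -0.0545, 0.0162]
tcp_rot: [0.718, 0.696, 0.0, -0.0]
contact_force: [0.3, 0.2, 0.2]
opening: 0.034
finger_force: 0.0
```

Run:
```python
from h import *
s=get_state(); im=read_camera('wrist'); cv2.imwrite('pics/w3.png',im[:,:,::-1]); print(s['eef_pos'],s['contact_force'],s['opening'])
```

```text
[ 0.55051277 -0.05453479  0.01624552] [0.30546927 0.24592783 0.22316483] 0.033700043245176704
```

View pics/w3.png

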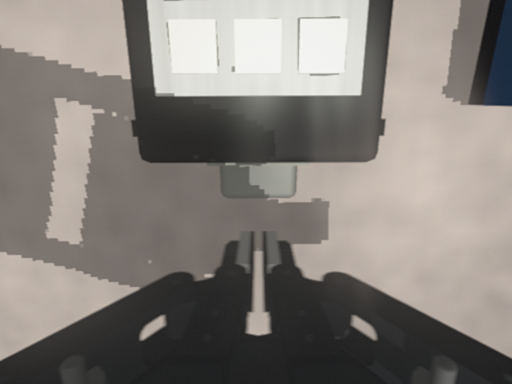

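The switch is centred on the shut fingers (px x≈258 for both), and the lamp is square and untouched. About 22 mm remains to contact.

>>> {"method": "move_arm", "body": {
  "moves": [
    [0, [0.005, 0, 0], [0, 0, 0]],
    [0, [0.004, 0, 0], [0, 0, 0]],
    [0, [0.004, 0, 0], [0, 0, 0]],
    [0, [0.003, 0, 0], [0, 0, 0]],
    [0, [0.002, 0, 0], [0, 0, 0]],
    [0, [0.001, 0, 0], [0, 0, 0]],
    [0, [0.001, 0, 0], [0, 0, 0]],
    [0, [0.001, 0, 0], [0, 0, 0]],
    [0, [0.001, 0, 0], [0, 0, 0]],
    [0, [0.001, 0, 0], [0, 0, 0]]
  ]
}}

```text
time: 11.13
eef_pos: [0.5515, -0.0327, 0.0164]
tcp_rot: [0.717, 0.697, -0.001, 0.001]
contact_force: [-0.5, -6.3, -1.2]
opening: -0.001
finger_force: 3.4
```

>>> {"method": "move_arm", "body": {
  "moves": [
    [0, [0.001, 0, 0], [0, 0, 0]],
    [0, [0.001, 0, 0], [0, 0, 0]],
    [0, [0.001, 0, 0], [0, 0, 0]],
    [0, [0.001, 0, 0], [0, 0, 0]],
    [0, [0.001, 0, 0], [0, 0, 0]],
    [0, [0.0005, 0, 0], [0, 0, 0]],
    [0, [0.0005, 0, 0], [0, 0, 0]],
    [0, [0.0005, 0, 0], [0, 0, 0]],
    [0, [0.0005, 0, 0], [0, 0, 0]],
    [0, [0, 0, 0], [0, 0, 0]]
  ]
}}

```text
time: 11.97
eef_pos: [0.5516, -0.0273, 0.0164]
tcp_rot: [0.717, 0.697, -0.002, 0.002]
contact_force: [-0.7, -8.6, -0.7]
opening: -0.001
finger_force: 4.4
```

>>> {"method": "move_arm", "body": {
  "moves": [
    [0, [0.0008, 0, 0], [0, 0, 0]],
    [0, [0.0007, 0, 0], [0, 0, 0]],
    [0, [0.0005, 0, 0], [0, 0, 0]],
    [0, [0.0005, 0, 0], [0, 0, 0]],
    [0, [0.0005, 0, 0], [0, 0, 0]],
    [0, [0.0005, 0, 0], [0, 0, 0]],
    [0, [0.0005, 0, 0], [0, 0, 0]],
    [0, [0.0005, 0, 0], [0, 0, 0]],
    [0, [0.0005, 0, 0], [0, 0, 0]],
    [0, [0, 0, 0], [0, 0, 0]]
  ]
}}

```text
time: 12.8
eef_pos: [0.5518, -0.0227, 0.0164]
tcp_rot: [0.717, 0.697, -0.002, 0.002]
contact_force: [-1.1, -10.0, -0.0]
opening: 0.002
finger_force: 5.1
```

>>> {"method": "move_arm", "body": {
  "moves": [
    [0, [0.0005, 0, 0], [0, 0, 0]],
    [0, [0.0005, 0, 0], [0, 0, 0]],
    [0, [0.0005, 0, 0], [0, 0, 0]],
    [0, [0.0005, 0, 0], [0, 0, 0]],
    [0, [0.0005, 0, 0], [0, 0, 0]],
    [0, [0.0003, 0, 0], [0, 0, 0]],
    [0, [0, 0, 0], [0, 0, 0]],
    [0, [0, 0, 0], [0, 0, 0]],
    [0, [0, 0, 0], [0, 0, 0]],
    [0, [0, 0, 0], [0, 0, 0]]
  ]
}}

```text
time: 13.63
eef_pos: [0.5518, -0.0226, 0.0165]
tcp_rot: [0.716, 0.698, -0.004, 0.003]
contact_force: [-2.4, -19.3, -1.2]
opening: 0.001
finger_force: 9.7
```

The switch is on its hard stop: 19 N and no further motion after 10 mm of travel. I'll back off and check.

>>> {"method": "move_arm", "body": {
  "moves": [
    [0, [-0.002, 0, 0], [0, 0, 0]],
    [0, [-0.003, 0, 0], [0, 0, 0]],
    [0, [-0.005, 0, 0], [0, 0, 0]],
    [0, [-0.01, 0, 0], [0, 0, 0]],
    [0, [-0.015, 0, 0], [0, 0, 0]],
    [0, [-0.015, 0, 0], [0, 0, 0]],
    [0, [0, 0, -0.02], [0, 0, 0]],
    [0, [0, 0, -0.02], [0, 0, 0]],
    [0, [0, 0, 0], [0, 0, 0]],
    [0, [0, 0, 0], [0, 0, 0]]
  ]
}}

```text
time: 14.47
eef_pos: [0.5514, -0.0674, 0.0576]
tcp_rot: [0.718, 0.696, 0.001, 0.001]
contact_force: [0.2, -0.3, -0.6]
opening: 0.002
finger_force: 0.0
```

Run:
```python
from h import *
s=get_state(); im=read_camera('wrist'); cv2.imwrite('pics/w4.png',im[:,:,::-1]); print(s['eef_pos'],s['contact_force'])
```

```text
[ 0.55138749 -0.06743146  0.05757502] [ 0.1812121  -0.27013157 -0.57657113]
```

View pics/w4.png

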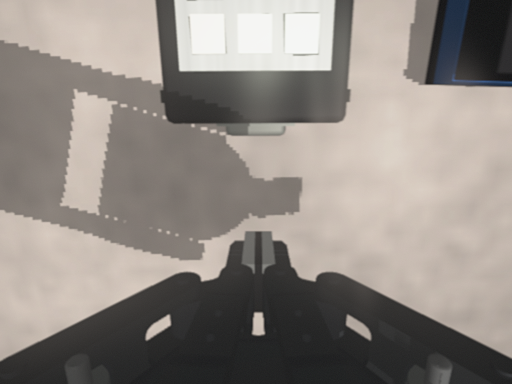

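The switch (226–286, 123–135) now stands only slightly proud. The lamp is square and the fingers are clear of it.

```bash
python3 -c "
from plant import *
print(sign_off())"
```

```text
the job is handed in; nothing more can be done
None
```

I slid the lamp square against the buffer plate and pushed its switch in about 10 mm until it stopped hard, with no more than about 19 N showing in the force readings. I then backed the arm clear and handed the job in; no verdict came back.

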